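# Set forceps to the marked gap at the gauge viewer

## Robot

A 6-joint arm with a two-finger parallel gripper is mounted at the origin on the work surface. World frame = base frame: x ahead of the robot, y to its left, z up, the work surface at z = 0. Lengths are in m, angles in rad, forces in N, time in s.
With the tool pointing down it reaches from about 0.35 to 0.775 m from the base axis. Payload 5.5 kg.
Tool frame: the origin (TCP) lies at the very end of the fingers, on their centre line; the grasp point (between the pads) lies 19 mm behind it (grip_point_offset is the distance from the TCP to the grasp point, in m); z points along the fingers, y is the direction in which the jaws open and shut (so a half turn about z gives the same grasp; the last joint's range is limited). The gripper opens to 85 mm and grips with 20 to 120 N. Pads are 22 mm wide; open, the fingers measure 114 mm over their backs; the gripper's body (76 mm by 85 mm) begins 54 mm behind the grasp point. The pads swing forward as they close: fully open they stand 13 mm farther back than shut.
Start: joints at [1.085, 0.313, 0.046, 1.304, 0, 1.431], TCP at [0.195, 0.541, 0.231] pointing down, gripper open.
Joint ranges: [-2.76, 2.76], [-0.86, 1.69], [-1.03, 1.26], [-2.2, 2.34], [-1.47, 1.5], [-3.14, 3.14]. Speed limits (rad/s): [2.57, 2.57, 3.14, 3.14, 3.14, 3.14].

## Interface

Orientations are given as a unit quaternion [w, x, y, z].
In Python, from workcell import * gives the robot as it stands.
- The arm moves only by the shell command python3 -m crank 'ROWS' [OPENING] [FORCE]. ROWS is a JSON object of lists of equal length, an entry for each row: "travel": the shift along the tool's x, y, z in units of 40 mm (1.0 is 40 mm), a list of three; "turn": the turn about the tool's z in rad. In form: {"travel": [[x, y, z], ...], "turn": [turn, ...]}. A call has 1 to 5 rows; each row is the pose to reach, as a shift and turn from the pose commanded when the call began, along the tool's axes at that moment; what a row does not reach only later rows make up. A row lasts 1/12 s, in which the tool goes at most 41.7 mm and 7.16 degrees, less where a joint would pass 70% of its speed; a pose out of reach is approached as far as the arm can. A call with a gripper value outside its range is refused whole. OPENING is the finger opening in mm, from 0 to 85.4, set as the call begins (- or left out, the last holds). The fingers move at their own pace and stop on an object; FORCE is the grip in N (left out, the last holds). Time passes only in rows, so rows that repeat a pose let the fingers close. It gives the time, the measured TCP pose, the force and the opening at its end, in the units of the state.
- get_state(): the state, without advancing time (a new reading comes with each control period).
- read_camera(name): name is "scene" or "top" or "wrist"; returns a dict with "image" (480x640x3 uint8, red, green, blue), "K" (3x3 intrinsics, pixels), "R" (3x3) and "t" (3): a world point X has camera coordinates R X + t. Camera axes: x right, y down, z forward; pixel columns grow to the right and rows downward; lengths in m; the calibration is good to about 2 mm. The wrist camera is an equidistant fisheye: a pixel r from the principal point sees the ray r / f radians off the axis. A picture is of the moment at which its call begins. There is no depth.
- hand_in(): hands the job in, once; it reports no verdict.
The state is a dict: "clock": time; "joint_pos": joint angles; "qvel": joint speeds; "tau": joint torques, N m; "tcp_pos": TCP position; "orientation": TCP orientation; "wrist_force": force on the tool from outside, world axes, zero at the start; "ft_torque": the same for the moment, N m; "finger_gap": finger opening in m.
Only numpy, scipy, OpenCV 4.12 (cv2) and the standard library are available. Lean on these libraries where they do the work, as an engineer would, in place of code of your own. Each camera call takes 0.05 s, during which the arm holds its last target. There are 200 camera calls.

## Task

Check the tube forceps on the gauge viewer: raise the viewer's screen lid until it stands open at 100 degrees to the base (just past upright) and let go of it there. Then lift the forceps off their rest and squeeze them so that, held level and pointing towards the screen, the two tips stand over the two black lines of the gauge plate, one over each, held just above the plate (within 30 mm) without touching it. Finish while still holding the forceps there with that gap kept steady, the screen still at its angle, and the rack, basket and mouse left where they are.

Things in the scene. Friction and masses are not known exactly. Their poses are not given: they have to be found in the camera images.
- viewer: gauge viewer fixed to the desk: flat grey base 170 (x) x 200 (y) x 30 mm high, with a black screen lid hinged along its far (+x) edge. Origin: centre of the underside; x points from the tab side to the hinge, z up.
- lid (a joint): opening angle of the viewer's lid, rad: 0 shut (flat on the base), 1.745 = 100 degrees, stop at 2.3. The stiff friction hinge (about 0.5 N m) stays where it is left; the lid starts a little ajar.
- lid_hinge (a point): point on the lid's hinge axis (the axis is the viewer's y), in the middle of the lid's width, 80 mm towards +x and 40 mm above the viewer's origin. The lid is 12 mm thick, centred on the hinge height when shut, 190 mm wide and reaches 158 mm from the hinge.
- lid_tab (a point): gripping point in the lid's tab, in the middle of its thickness, 188 mm from the hinge axis and 16 mm short of the tab's free end. The tab sticks out 46 mm past the lid's free edge; it is 20 mm wide (along the viewer's y) and 12 mm thick, so it can be pinched by its two sides and turns between the pads as the lid rises. Axes: as the viewer's when the lid is shut, turning with it.
- gauge (a point): centre of the top of the white gauge plate (75 x 70 mm) on the base, 32 mm above the desk, uncovered when the lid is up. Axes as the viewer's. Its two black lines, 50 mm long and 2 mm wide, run along x at y = +12 and -12 mm, so 24 mm apart.
- rest: white rest fixed to the desk: foot 170 x 90 x 10 mm, with two cross bars (12 mm thick along x) at x = -65 and +65 mm whose tops are 35 mm above the desk; the forceps lie on the bars along its x. Origin: centre of the underside.
- forceps: loose steel forceps, 192 mm long, 10 mm high (18 mm at the grip plates), about 80 g and balanced near the grip plates, lying flat with the tips towards +x. Origin: on the underside, midway between the two arm hinges at the bend; x points to the tips, z up. The bend reaches 30 mm behind the origin and is 18 mm wide.
- grip (a point): point midway between the ribbed grip plates of the two arms, 85 mm ahead of the forceps' origin, 9 mm above their underside. The plates are 50 mm long and 18 mm high; over their outsides the forceps measure about 40 mm there (44 mm at the plates' front ends) when relaxed and about 26 mm at the marked gap, where the plates are parallel.
- blade_l (a joint): closing angle of the left (+y) arm, rad: 0 relaxed (arm splayed 0.12 rad outwards), growing as it is squeezed in, stop at 0.14. Sprung at 6 N m/rad: about 7 N at the grip plates at the marked gap. Arm hinge 6 mm off the centre line, tip 160 mm from the hinge: about 0.082 at the marked gap.
- blade_r (a joint): the same for the right (-y) arm
- tip_l (a point): left tip, middle of its 4 mm width, on the underside and 2 mm short of the very end. The tips' middles stand 50 mm apart when relaxed, 24 mm at the marked gap (the lines' spacing).
- tip_r (a point): the same for the right tip
- tube_rack: bystander: white rack of capped tubes, 75 x 200 x 106 mm. Origin: centre of the underside.
- slip_basket: bystander: white basket of paper slips, 85 x 110 x 93 mm. Origin: centre of the underside.
- mouse: bystander: black computer mouse, 100 x 60 x 37 mm. Origin: centre of the underside.
Mind the look-alikes: they are no part of the job. Of the things that look like the forceps, the smaller one is meant. What is shaped like the rest but blue is not meant.

How it is judged:
By the outcome, as a careful person would: the job done as asked, in the order asked, and still so for the second after the job is handed in, while the arm keeps its last pose, push and grip.
It also fails if it takes over 64 s, if anything falls off the work surface, if the arm or the gripper's body presses on something with over 40 N, if the wrist force passes 120 N, or if a joint passes its speed limit or range.

## Working session

There is one attempt and no reset: what is moved stays moved. The work goes in short steps, Python scripts to look and compute and a shell command to move; the robot and the scene stay as the last step left them, time stands still between calls to the robot, and variables do not carry over. Pictures are saved under pics/ and viewed, about 8 in all and at most 12, crops included, and the job is handed in when it is done.

```bash
mkdir -p pics; ls; python3 - <<'E'
from workcell import *
import cv2
print(get_state())
for n in ["scene","top"]:
    c=read_camera(n); cv2.imwrite(f"pics/{n}0.png",c["image"][:,:,::-1]); print(n,c["K"].tolist(),c["R"].tolist(),c["t"].tolist())
E
```

```text
pics
{'clock': 0.0, 'joint_pos': array([1.08542474e+00, 3.13991529e-01, 4.49917546e-02, 1.30358802e+00,
       1.56833096e-05, 1.43118947e+00]), 'qvel': array([ 0.00034453, -0.00048444, -0.00040987, -0.00158163,  0.000537  ,
       -0.00017145]), 'tau': array([ 7.26192156e-04, -4.80623281e+01,  2.98535782e+01,  1.95620977e-02,
       -1.99672172e-04,  8.80238868e-07]), 'tcp_pos': array([0.19465012, 0.54052096, 0.23041913]), 'orientation': array([-2.82835185e-04,  1.72022395e-01,  9.85092632e-01, -8.49941982e-04]), 'wrist_force': array([ 0.28394808,  0.0056999 , -0.90507673]), 'ft_torque': array([ 0.00395141, -0.01096321,  0.02160208]), 'finger_gap': 0.08572173864306493}
scene [[457.18351875566924, 0.0, 313.39298459873424], [0.0, 457.18351875566924, 244.03579960762812], [0.0, 0.0, 1.0]] [[0.46669243102618446, 0.8842647082560786, 0.016555982473481612], [0.6070893808555466, -0.30668119009639877, -0.7330682992010266], [-0.643149017316593, 0.35216838781163856, -0.6799535044036851]] [-0.2389804220395674, -0.2503506722550454, 1.447906992616935]
top [[586.5266438140684, 0.0, 333.80763122850146], [0.0, 586.5266438140684, 237.75206094653834], [0.0, 0.0, 1.0]] [[0.02863645208844909, -0.9995355223902482, 0.010425597912821116], [-0.9933016752523282, -0.02962281202062218, -0.11168827578985006], [0.11194523461364794, -0.007157407913814843, -0.9936886011015978]] [0.004653029574128127, 0.5302080464932312, 1.5705750278740445]
```

View pics/scene0.png

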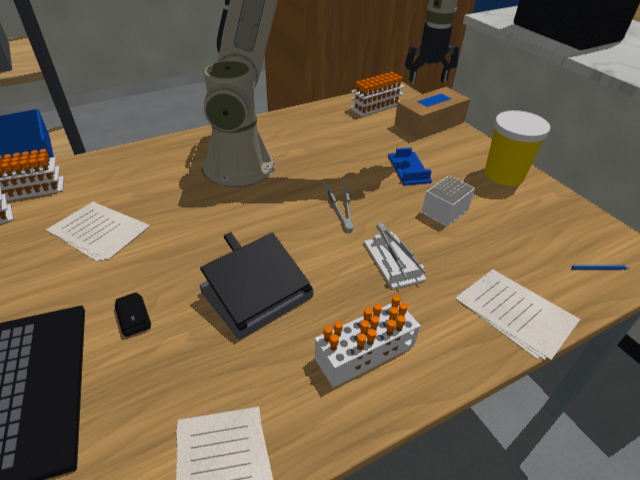

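View pics/top0.png

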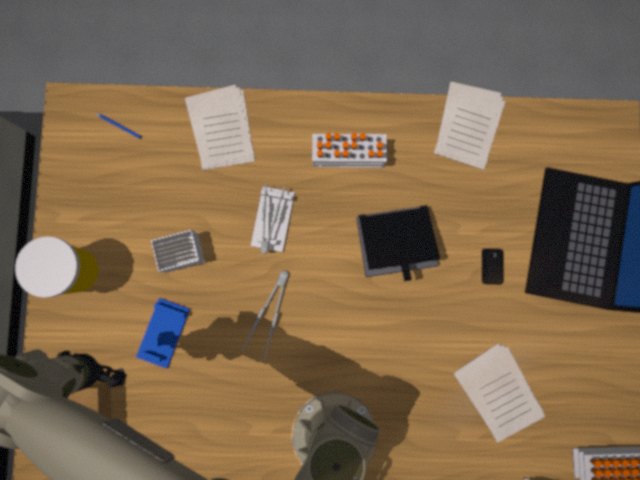

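The top view shows the viewer at (400,240) with its tab at (407,272), and the white rest with the smaller forceps at (273,220), tips up-image (+x). The larger look-alike lies on the desk at (270,310) and the blue rest at (163,332). I'll enlarge the top and scene crops.

```bash
python3 - <<'E'
import cv2,numpy as np
t=cv2.imread("pics/top0.png"); s=cv2.imread("pics/scene0.png")
f=lambda im,x0,y0,w,h,k:cv2.resize(im[y0:y0+h,x0:x0+w],None,fx=k,fy=k,interpolation=cv2.INTER_CUBIC)
a=f(t,240,180,200,110,4)   # 800x440
cv2.imwrite("pics/c1.png",a)
b=f(s,190,200,250,150,3.2)
cv2.imwrite("pics/c2.png",b)
E
```

```text
(no output)
```

View pics/c1.png

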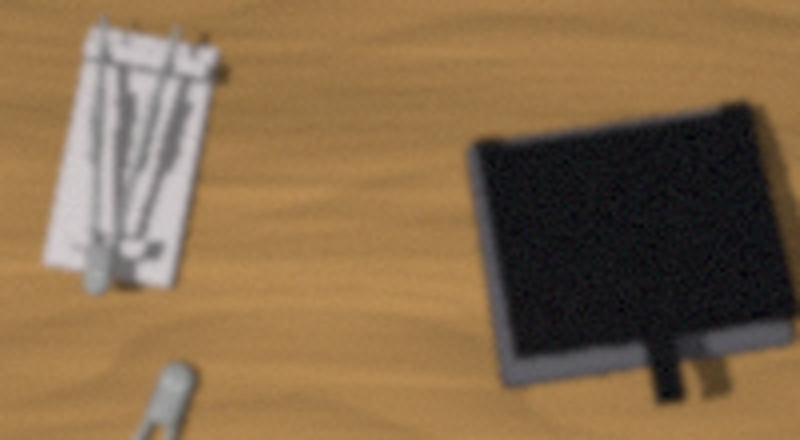

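View pics/c2.png

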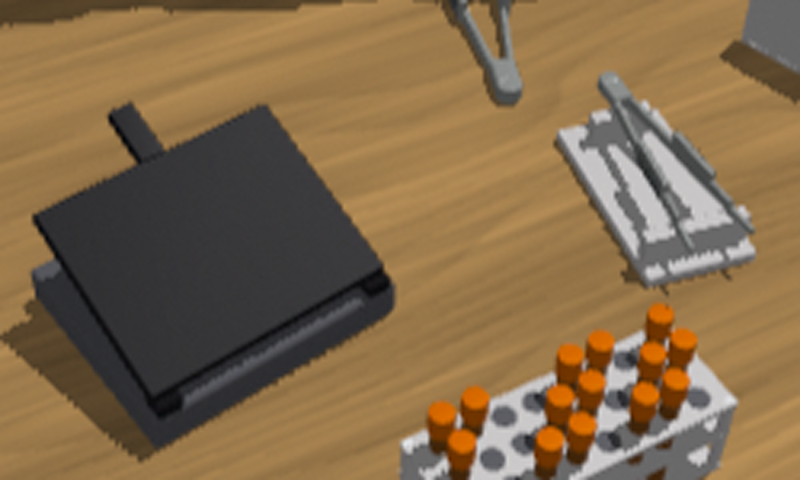

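```bash
cat > h.py <<'E'
import numpy as np
from scipy.optimize import least_squares
from scipy.spatial.transform import Rotation as Ro
CAM={"scene":(np.array([[457.1835,0,313.393],[0,457.1835,244.0358],[0,0,1]]),np.array([[0.46669243102618446, 0.8842647082560786, 0.016555982473481612], [0.6070893808555466, -0.30668119009639877, -0.7330682992010266], [-0.643149017316593, 0.35216838781163856, -0.6799535044036851]]),np.array([-0.2389804220395674, -0.2503506722550454, 1.447906992616935])),
"top":(np.array([[586.5266,0,333.8076],[0,586.5266,237.7521],[0,0,1]]),np.array([[0.02863645208844909, -0.9995355223902482, 0.010425597912821116], [-0.9933016752523282, -0.02962281202062218, -0.11168827578985006], [0.11194523461364794, -0.007157407913814843, -0.9936886011015978]]),np.array([0.004653029574128127, 0.5302080464932312, 1.5705750278740445]))}
def proj(c,X):
    K,R,t=CAM[c]; p=K@(R@np.asarray(X)+t); return p[:2]/p[2]
def world(p,P):  # p=x,y,yaw
    c,s=np.cos(p[2]),np.sin(p[2]); return np.array([p[0]+c*P[0]-s*P[1],p[1]+s*P[0]+c*P[1],P[2]])
def lid(th,u,y,w):  # viewer-frame point on the lid
    return np.array([.08-u*np.cos(th)+w*np.sin(th),y,.04+u*np.sin(th)+w*np.cos(th)])
T=lambda a,b:("top",np.array([a/4+240,b/4+180])-.4)
S=lambda a,b:("scene",np.array([a/3.2+190,b/3.2+200])-.35)
E
python3 - <<'E'
from h import *
# viewer
L=[(T(520,355),158,95,0),(T(797,317),158,-95,0),(T(658,402),204,10,-3),(T(684,399),204,-10,-3),
(S(35,217),158,-95,6),(S(265,106),158,95,6),(S(110,112),204,-10,0),(S(130,102),204,10,0)]
B=[(T(508,385),-85,100,15),(S(160,445),85,-100,0),(S(395,305),85,100,0)]
def f(p):
    r=[proj(c,world(p,lid(p[3],u/1e3,y/1e3,w/1e3)))-q for (c,q),u,y,w in L]
    r+=[proj(c,world(p,np.array([x,y,z])/1e3))-q for (c,q),x,y,z in B]
    return np.concatenate(r)
v=least_squares(f,[.5,-.1,.1,.3],loss='soft_l1'); print("viewer",v.x.round(4)); print(f(v.x).round(1).reshape(-1,2).tolist())
print("tab",world(v.x,lid(v.x[3],.188,0,0)).round(4),"hinge",world(v.x,[.08,0,.04]).round(4))
F=[(T(103,17),162,25,40),(T(176,28),162,-25,40),(T(96,292),-30,0,40),(S(752,230),162,25,40),(S(690,247),162,-25,40),(S(607,76),-30,0,42)]
g=lambda p:np.concatenate([proj(c,world(p,np.array([x,y,z])/1e3))-q for (c,q),x,y,z in F])
w=least_squares(g,[.5,.1,0],loss='soft_l1'); print("forceps",w.x.round(4),g(w.x).round(1).reshape(-1,2).tolist())
print("grip",world(w.x,[.085,0,.044]).round(4))
R=Ro.from_quat([-2.8e-4,.172022,.985093,-8.5e-4],scalar_first=True).as_matrix(); print(R.round(3))
E
```

```text
viewer [ 0.5277 -0.1539  0.1801  0.3461]
[[-0.8, 0.8], [1.7, -0.6], [0.2, 0.8], [1.4, 0.4], [-0.5, -1.4], [0.9, -1.9], [-0.4, 0.8], [1.0, 0.5], [-0.7, 1.2], [-0.1, 2.7], [1.3, 2.2]]
tab [ 0.4324 -0.1713  0.1038] hinge [ 0.6064 -0.1396  0.04  ]
forceps [ 0.5081  0.2054 -0.1312] [[1.0, -0.2], [0.8, -0.0], [-0.4, 1.6], [0.7, 0.1], [1.0, 0.1], [-0.4, -0.5]]
grip [0.5924 0.1943 0.044 ]
[[-0.941  0.339 -0.001]
 [ 0.339  0.941 -0.002]
 [ 0.    -0.002 -1.   ]]
```

```bash
cat >> h.py <<'E'
def to(pts,yaw=None):
    """travel/turn from the present measured pose to each TCP point"""
    from workcell import get_state
    s=get_state(); R=Ro.from_quat(s["orientation"],scalar_first=True).as_matrix()
    for P in pts: print("travel",(R.T@(np.array(P)-s["tcp_pos"])/.04).round(2).tolist())
    a=np.arctan2(R[1,0],R[0,0])
    if yaw is not None: print("turn",round(-((yaw-a+np.pi/2)%np.pi-np.pi/2),3))
    print(s["clock"],s["tcp_pos"].round(4),s["wrist_force"].round(1),round(s["finger_gap"]*1e3,1),"yaw",round(a%np.pi,3))
E
python3 - <<'E'
from h import *
to([[.42,.2,.22],[.432,-.171,.17]],.18)
E
```

```text
travel [-8.19, -6.1, 0.27]
travel [-11.61, -14.72, 1.53]
turn -0.526
0.1 [0.1947 0.5405 0.2305] [-0.5  1.1  0.5] 85.4 yaw 2.796
```

```bash
python3 -m crank '{"travel":[[-0.8,-0.6,0],[-1.6,-1.2,0],[-2.4,-1.8,0.1],[-3.2,-2.4,0.1],[-4.0,-3.0,0.1]],"turn":[-0.1,-0.2,-0.3,-0.4,-0.526]}' 85
python3 - <<'E'
from h import *
to([[.42,.2,.22],[.432,-.171,.17]],.18)
E
```

```text
clock: 0.52
tcp_pos: [0.3027, 0.3756, 0.2267]
orientation: [-0.0, -0.085, 0.996, -0.0]
wrist_force: [0.9, 0.4, -1.0]
finger_gap: 0.0849
travel [-2.15, -4.82, 0.17]
travel [-0.87, -14.01, 1.43]
turn -0.01
0.5167 [0.3027 0.3756 0.2267] [ 0.9  0.4 -1. ] 84.9 yaw 0.17
```

```bash
python3 -m crank '{"travel":[[-0.4,-0.9,0],[-0.8,-1.8,0],[-1.2,-2.7,0.1],[-1.6,-3.6,0.2],[-2.0,-4.5,0.2]],"turn":[0,0,0,0,0]}'
python3 -m crank '{"travel":[[0.1,-1,0],[0.3,-2,0.1],[0.4,-3,0.3],[0.5,-4,0.5],[0.6,-5,0.6]],"turn":[0,0,0,0,0]}'
python3 - <<'E'
from h import *
to([[.432,-.171,.17]],.18)
E
```

```text
clock: 0.93
tcp_pos: [0.411, 0.2114, 0.2185]
orientation: [-0.001, -0.083, 0.997, -0.0]
wrist_force: [-0.2, 0.4, 0.5]
finger_gap: 0.0847
clock: 1.35
tcp_pos: [0.4192, 0.0103, 0.1944]
orientation: [-0.001, -0.083, 0.997, 0.0]
wrist_force: [0.5, -0.1, 0.3]
finger_gap: 0.0849
travel [0.43, -4.52, 0.61]
turn -0.015
1.35 [0.4192 0.0103 0.1944] [ 0.5 -0.1  0.3] 84.9 yaw 0.165
```

```bash
python3 -m crank '{"travel":[[0.1,-1,0.1],[0.2,-2,0.2],[0.3,-3,0.4],[0.4,-4,0.5],[0.4,-4.5,0.5]],"turn":[-0.015,-0.015,-0.015,-0.015,-0.015]}' 60
python3 -m crank '{"travel":[[0,0,0],[0,0,0],[0,0,0]],"turn":[0,0,0]}'
python3 - <<'E'
from h import *
from workcell import read_camera
import cv2
to([[.4324,-.1713,.085]],.18)
c=read_camera("wrist"); cv2.imwrite("pics/w1.png",c["image"][:,:,::-1])
print(c["K"].tolist(),c["R"].tolist(),c["t"].tolist())
E
```

```text
clock: 1.77
tcp_pos: [0.4333, -0.1719, 0.1741]
orientation: [-0.001, -0.088, 0.996, -0.0]
wrist_force: [0.3, -0.1, 0.0]
finger_gap: 0.06
clock: 2.02
tcp_pos: [0.4334, -0.1675, 0.1749]
orientation: [-0.001, -0.09, 0.996, 0.001]
wrist_force: [0.2, 0.1, 0.4]
finger_gap: 0.0604
travel [0.04, -0.09, 2.25]
turn -0.0
2.0167 [ 0.4334 -0.1675  0.1749] [0.2 0.1 0.4] 60.4 yaw 0.18
[[371.64829954431775, 0.0, 318.0790887888859], [0.0, 371.64829954431775, 239.25604310188282], [0.0, 0.0, 1.0]] [[-0.1782356378669871, 0.983987468302377, 0.0008483030286269467], [0.9301631421459083, 0.16820476217941785, 0.3263490263098967], [0.3209806635724346, 0.05895608708221403, -0.945248958427649]] [0.24098458027603317, -0.3994924474456566, 0.19722764623985298]
```

View pics/w1.png

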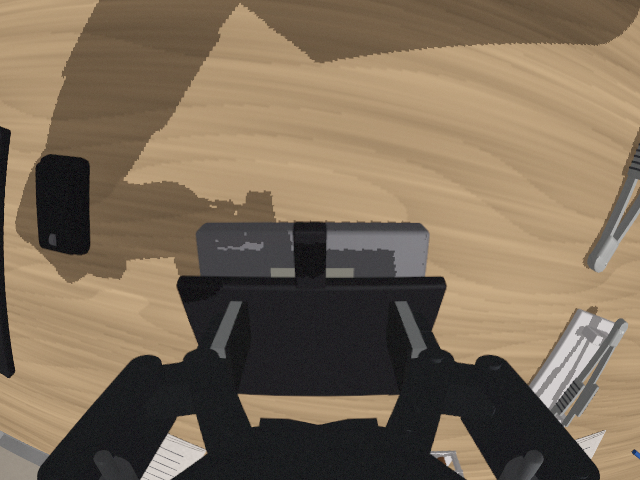

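The wrist view shows the tab centred near column 310 (free end at row 222, lid edge at row 280, columns 178–446). I'll refit the viewer with these points.

```bash
cat >> h.py <<'E'
def fish(c,X):
    d=np.array(c["R"])@np.asarray(X)+np.array(c["t"]); K=np.array(c["K"]); r=np.hypot(d[0],d[1])
    return K[:2,2]+K[0,0]*np.arctan2(r,d[2])*d[:2]/r
E
python3 - <<'E'
from h import *
c=dict(K=[[371.648,0,318.079],[0,371.648,239.256],[0,0,1]],R=[[-0.1782356378669871, 0.983987468302377, 0.0008483030286269467], [0.9301631421459083, 0.16820476217941785, 0.3263490263098967], [0.3209806635724346, 0.05895608708221403, -0.945248958427649]],t=[0.24098458027603317, -0.3994924474456566, 0.19722764623985298])
L=[(T(520,355),158,95,0),(T(797,317),158,-95,0),(T(658,402),204,10,-3),(T(684,399),204,-10,-3),
(S(35,217),158,-95,6),(S(265,106),158,95,6),(S(110,112),204,-10,0),(S(130,102),204,10,0)]
B=[(T(508,385),-85,100,15),(S(160,445),85,-100,0),(S(395,305),85,100,0)]
W=[((294,222),204,-10,0),((326,222),204,10,0),((178,280),158,-95,6),((446,279),158,95,6)]
WB=[((199,226),-85,-100,30),((429,232),-85,100,30)]
def f(p):
    r=[proj(c_,world(p,lid(p[3],u/1e3,y/1e3,w/1e3)))-q for (c_,q),u,y,w in L]
    r+=[proj(c_,world(p,np.array([x,y,z])/1e3))-q for (c_,q),x,y,z in B]
    r+=[(fish(c,world(p,lid(p[3],u/1e3,y/1e3,w/1e3)))-q)/2 for q,u,y,w in W]
    r+=[(fish(c,world(p,np.array([x,y,z])/1e3))-q)/2 for q,x,y,z in WB]
    return np.concatenate(r)
v=least_squares(f,[.5,-.1,.1,.3],loss='soft_l1'); print("viewer",v.x.round(4)); print(f(v.x).round(1).reshape(-1,2).tolist())
print("tab",world(v.x,lid(v.x[3],.188,0,0)).round(4),"hinge",world(v.x,[.08,0,.04]).round(4))
for P in ([.4334,-.1675,.175],[.43,-.171,.19]):print(fish(c,P))
E
```

```text
viewer [ 0.5266 -0.154   0.1801  0.3063]
[[-0.9, 2.1], [1.4, 0.7], [0.0, 2.3], [1.1, 1.8], [-0.7, -0.4], [0.2, -0.7], [-0.8, 2.5], [0.6, 2.1], [-0.7, 1.6], [-0.3, 2.3], [1.0, 1.9], [0.1, -0.2], [0.7, -0.3], [-0.9, 1.0], [1.2, 1.5], [-2.5, 3.0], [1.6, -0.1]]
tab [ 0.4289 -0.1718  0.0967] hinge [ 0.6053 -0.1397  0.04  ]
[315.95644276 313.43229875]
[308.65439674 323.83711967]
```

```bash
python3 - <<'E'
from h import *
to([[.430,-.1717,.080]],.18)
E
```

```text
travel [0.11, -0.1, 2.38]
turn 0.001
2.0667 [ 0.4335 -0.1671  0.1751] [-0.1  0.1  0.3] 60.3 yaw 0.181
```

```bash
python3 -m crank '{"travel":[[0.1,-0.1,0.6],[0.1,-0.1,1.2],[0.1,-0.1,1.8],[0.1,-0.1,2.38],[0.1,-0.1,2.38]],"turn":[0,0,0,0,0]}' 60 30
python3 -m crank '{"travel":[[0,0,0],[0,0,0],[0,0,0],[0,0,0],[0,0,0]],"turn":[0,0,0,0,0]}' 10 30
python3 - <<'E'
from h import *
v=[.527,-.154,.1801]
th0=.31
to([world(v,lid(t,.188,0,0)-[0,0,.019]) for t in np.linspace(th0,1.745,12)],.18)
E
```

```text
clock: 2.48
tcp_pos: [0.4279, -0.1696, 0.0765]
orientation: [-0.003, -0.091, 0.996, 0.002]
wrist_force: [-0.3, 0.7, 0.4]
finger_gap: 0.0599
clock: 2.9
tcp_pos: [0.4318, -0.173, 0.0815]
orientation: [0.001, -0.09, 0.996, -0.001]
wrist_force: [0.9, 0.6, 1.9]
finger_gap: 0.0196
travel [0.05, 0.04, 0.08]
travel [-0.18, 0.04, -0.49]
travel [-0.47, 0.04, -1.03]
travel [-0.84, 0.04, -1.52]
travel [-1.26, 0.04, -1.96]
travel [-1.74, 0.04, -2.34]
travel [-2.27, 0.04, -2.66]
travel [-2.83, 0.04, -2.9]
travel [-3.42, 0.04, -3.07]
travel [-4.03, 0.04, -3.16]
travel [-4.64, 0.04, -3.17]
travel [-5.25, 0.04, -3.1]
turn 0.0
2.9 [ 0.4318 -0.173   0.0815] [0.9 0.6 1.9] 19.6 yaw 0.18
```

```bash
python3 -m crank '{"travel":[[-0.08,0,-0.28],[-0.2,0,-0.56],[-0.33,0,-0.83],[-0.49,0,-1.1],[-0.67,0,-1.35]],"turn":[0,0,0,0,0]}'
python3 -m crank '{"travel":[[-0.21,0,-0.24],[-0.43,0,-0.46],[-0.67,0,-0.67],[-0.92,0,-0.86],[-1.18,0,-1.04]],"turn":[0,0,0,0,0]}'
python3 - <<'E'
from h import *
v=[.527,-.154,.1801]
to([world(v,lid(t,.188,0,0)-[0,0,.019]) for t in np.linspace(.31,1.745,12)][5:],.18)
E
```

```text
clock: 3.32
tcp_pos: [0.4574, -0.1683, 0.1342]
orientation: [-0.0, -0.09, 0.996, -0.0]
wrist_force: [3.0, -2.8, -9.4]
finger_gap: 0.0191
clock: 3.73
tcp_pos: [0.5016, -0.1603, 0.1757]
orientation: [-0.003, -0.089, 0.996, -0.001]
wrist_force: [-4.4, -5.0, -2.7]
finger_gap: 0.0191
travel [0.03, 0.04, 0.01]
travel [-0.49, 0.04, -0.31]
travel [-1.05, 0.04, -0.56]
travel [-1.64, 0.04, -0.73]
travel [-2.24, 0.04, -0.83]
travel [-2.85, 0.05, -0.84]
travel [-3.46, 0.05, -0.78]
turn -0.001
3.7333 [ 0.5016 -0.1603  0.1757] [-4.4 -5.  -2.7] 19.1 yaw 0.179
```

```bash
python3 -m crank '{"travel":[[-0.26,0,-0.17],[-0.53,0,-0.33],[-0.8,0,-0.46],[-1.07,0,-0.58],[-1.36,0,-0.67]],"turn":[0,0,0,0,0]}'
python3 -m crank '{"travel":[[-0.3,0,-0.08],[-0.6,0,-0.14],[-0.9,0,-0.19],[-1.2,0,-0.2],[-1.5,0,-0.18]],"turn":[0,0,0,0,0]}'
python3 -m crank '{"travel":[[0,0,0],[0,0,0],[0,0,0]],"turn":[0,0,0]}'
python3 - <<'E'
from h import *
from workcell import read_camera
import cv2
v=[.527,-.154,.1801]
to([world(v,lid(t,.188,0,0)-[0,0,.019]) for t in [1.6,1.7,1.745,1.8]],.18)
s=read_camera("scene")["image"][:,:,::-1]; cv2.imwrite("pics/s2.png",cv2.resize(s[150:350,180:440],None,fx=3,fy=3,interpolation=cv2.INTER_CUBIC))
E
```

```text
clock: 4.15
tcp_pos: [0.5555, -0.1506, 0.2016]
orientation: [-0.002, -0.089, 0.996, -0.001]
wrist_force: [-3.6, -3.8, -5.4]
finger_gap: 0.0197
clock: 4.57
tcp_pos: [0.6146, -0.14, 0.2091]
orientation: [-0.002, -0.089, 0.996, -0.001]
wrist_force: [-4.6, -4.1, 0.3]
finger_gap: 0.0194
clock: 4.82
tcp_pos: [0.616, -0.1397, 0.209]
orientation: [-0.0, -0.09, 0.996, -0.0]
wrist_force: [2.3, -3.7, -7.0]
finger_gap: 0.0193
travel [0.12, 0.05, 0.0]
travel [-0.35, 0.05, 0.04]
travel [-0.56, 0.05, 0.07]
travel [-0.82, 0.05, 0.12]
turn -0.0
4.8167 [ 0.616  -0.1397  0.209 ] [ 2.3 -3.7 -7. ] 19.3 yaw 0.18
```

View pics/s2.png

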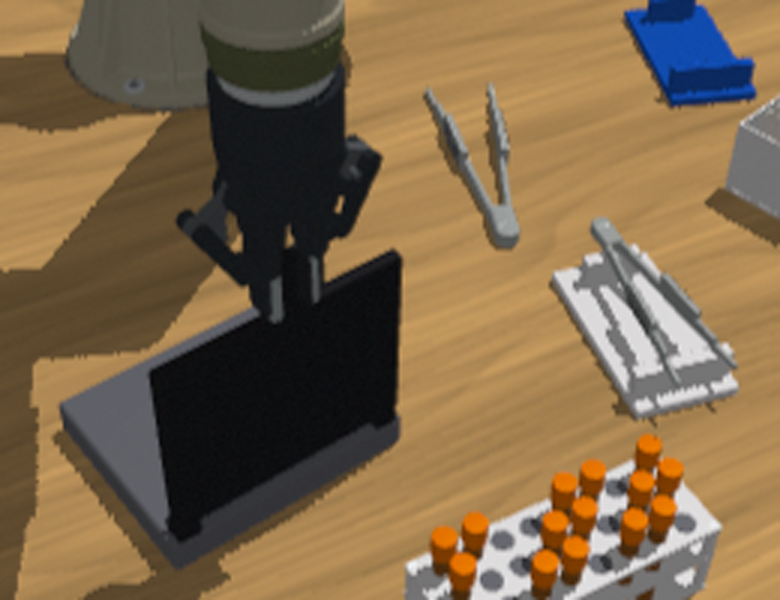

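The scene view shows the lid just past upright, with its free edge from (150,372) to (400,252) and the tab held between the pads. I'll finish the arc and release.

```bash
python3 -m crank '{"travel":[[-0.15,0,0.02],[-0.3,0,0.04],[-0.45,0,0.06],[-0.56,0,0.07],[-0.56,0,0.07]],"turn":[0,0,0,0,0]}'
python3 -m crank '{"travel":[[0,0,0],[0,0,0],[0,0,0]],"turn":[0,0,0]}'
python3 -m crank '{"travel":[[0,0,0],[0,0,0],[0,0,0],[0,0,0]],"turn":[0,0,0,0]}' 50
python3 -m crank '{"travel":[[0,0,-0.4],[0,0,-0.9],[0,0,-1.5],[0,0,-1.5]],"turn":[0,0,0,0]}'
python3 -m crank '{"travel":[[0,1,0],[0,2,0],[0,3,0],[0,4,0],[0,5,0]],"turn":[0,0,0,0,0]}'
python3 - <<'E'
from h import *
from workcell import read_camera
import cv2
to([[.592,.194,.12]],-.13)
s=read_camera("scene")["image"][:,:,::-1]; t=read_camera("top")["image"][:,:,::-1]
z=lambda i,k:cv2.resize(i,None,fx=k,fy=k,interpolation=cv2.INTER_CUBIC)
A=z(s[200:350,190:325],4)  # 540x600
cv2.imwrite("pics/s3.png",A); cv2.imwrite("pics/t3.png",z(t[180:300,345:465],5))
E
```

```text
clock: 5.28
tcp_pos: [0.6371, -0.1359, 0.2069]
orientation: [-0.001, -0.089, 0.996, -0.001]
wrist_force: [-1.2, -5.3, -3.8]
finger_gap: 0.0194
clock: 5.53
tcp_pos: [0.6371, -0.1359, 0.2069]
orientation: [-0.001, -0.089, 0.996, -0.001]
wrist_force: [-0.9, -5.0, -4.8]
finger_gap: 0.0195
clock: 5.87
tcp_pos: [0.6383, -0.1346, 0.2077]
orientation: [0.001, -0.09, 0.996, 0.0]
wrist_force: [0.4, 0.5, -0.2]
finger_gap: 0.0499
clock: 6.2
tcp_pos: [0.6398, -0.1352, 0.2725]
orientation: [0.004, -0.09, 0.996, -0.001]
wrist_force: [0.2, 0.1, 0.6]
finger_gap: 0.0497
clock: 6.62
tcp_pos: [0.6017, 0.0636, 0.267]
orientation: [0.0, -0.09, 0.996, 0.0]
wrist_force: [1.1, 0.6, -0.4]
finger_gap: 0.05
travel [-0.34, 3.25, 3.68]
turn 0.31
6.6167 [0.6017 0.0636 0.267 ] [ 1.1  0.6 -0.4] 50.0 yaw 0.18
```

View pics/s3.png

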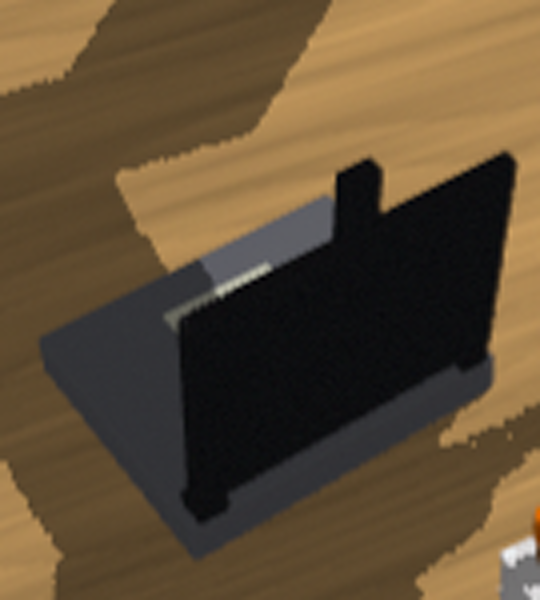

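View pics/t3.png

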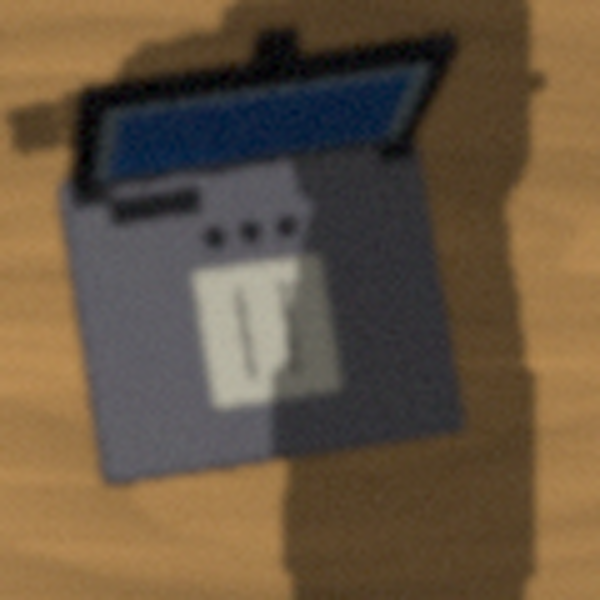

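The scene crop shows the lid standing free, with its back-face corners at (182,322) and (503,155). The top crop shows the plate corners at (192,268), (325,250), (212,410) and (342,388), with the two lines visible. I'll fit viewer, lid angle and gauge.

```bash
python3 - <<'E'
from h import *
T3=lambda a,b:("top",np.array([a/5+345,b/5+180])-.4)
S3=lambda a,b:("scene",np.array([a/4+190,b/4+200])-.38)
L=[(S3(182,322),158,-95,6),(S3(503,153),158,95,6),(S3(337,172),204,-10,0),(S3(382,164),204,10,0),
(T3(80,90),158,95,6),(T3(455,37),158,-95,6),(T3(258,33),204,10,6),(T3(298,28),204,-10,6)]
B=[(T3(107,485),-85,100,0),(T3(463,428),-85,-100,0),(T3(65,188),85,100,30),(S3(198,557),85,-100,0),(S3(42,345),-85,-100,30),(S3(492,390),85,100,0)]
G=[(T3(192,268),37.5,35),(T3(325,250),37.5,-35),(T3(212,410),-37.5,35),(T3(342,388),-37.5,-35),(T3(240,288),25,12),(T3(252,375),-25,12),(T3(285,283),25,-12),(T3(295,372),-25,-12)]
def f(p):
    r=[proj(c,world(p,lid(p[3],u/1e3,y/1e3,w/1e3)))-q for (c,q),u,y,w in L]
    r+=[proj(c,world(p,np.array([x,y,z])/1e3))-q for (c,q),x,y,z in B]
    r+=[proj(c,world(p,np.array([x+p[4]*1e3,y+p[5]*1e3,32])/1e3))-q for (c,q),x,y in G]
    return np.concatenate(r)
v=least_squares(f,[.5,-.1,.1,1.7,0,0],loss='soft_l1'); print(v.x.round(4),np.degrees(v.x[3])); print(f(v.x).round(1).reshape(-1,2).tolist())
J=v.jac; print("sd",(np.sqrt(np.diag(np.linalg.inv(J.T@J)))).round(4))
print("gauge",world(v.x,[v.x[4],v.x[5],.032]).round(4))
E
```

```text
[ 5.2670e-01 -1.5460e-01  1.8180e-01  1.6823e+00 -1.2900e-02  1.4000e-03] 96.3889615336462
[[1.7, 1.9], [4.1, 1.1], [0.7, 0.7], [-1.5, -1.8], [0.3, 0.5], [1.1, -0.4], [0.5, 1.1], [0.7, 0.8], [-0.2, 1.1], [-0.1, 1.5], [-0.9, -1.4], [0.1, 2.3], [-1.6, -2.2], [1.3, -0.2], [0.2, 0.6], [-1.1, 0.4], [0.7, -0.6], [0.1, -0.1], [-0.3, -0.1], [0.3, 0.5], [-0.6, -0.4], [0.4, -0.2]]
sd [0.002  0.0011 0.0086 0.0129 0.0023 0.0016]
gauge [ 0.5138 -0.1556  0.032 ]
```

Scene points disagree by up to 4 px (I misread the right corner), so the angle needs a closer look. I'll use the wrist camera from the present side-on pose.

```bash
python3 - <<'E'
from h import *
from workcell import read_camera
import cv2,pickle
c=read_camera("wrist"); pickle.dump(c,open("w4.pkl","wb")); im=c["image"][:,:,::-1]
v=[.5267,-.1546,.1818]
for th in (1.68,1.745): print(th,[fish(c,world(v,lid(th,u/1e3,y/1e3,w/1e3))).round(1).tolist() for u,y,w in [(158,95,-6),(158,95,6),(158,-95,-6),(204,10,-6),(204,-10,-6)]])
print([fish(c,world(v,np.array(p)/1e3)).round(1).tolist() for p in [(85,100,30),(-85,100,30),(-85,-100,30),(80,95,40)]])
cv2.imwrite("pics/w4.png",cv2.resize(im[100:420,0:420],None,fx=1.85,fy=1.85,interpolation=cv2.INTER_CUBIC))
E
```

```text
1.68 [[144.2, 221.6], [147.4, 238.6], [-31.9, 225.3], [8.1, 252.1], [-9.8, 251.5]]
1.745 [[146.9, 236.2], [150.7, 252.1], [-28.5, 236.1], [14.5, 270.4], [-3.6, 269.0]]
[[216.8, 170.6], [214.8, 11.3], [59.1, 41.2], [209.4, 167.4]]
```

View pics/w4.png

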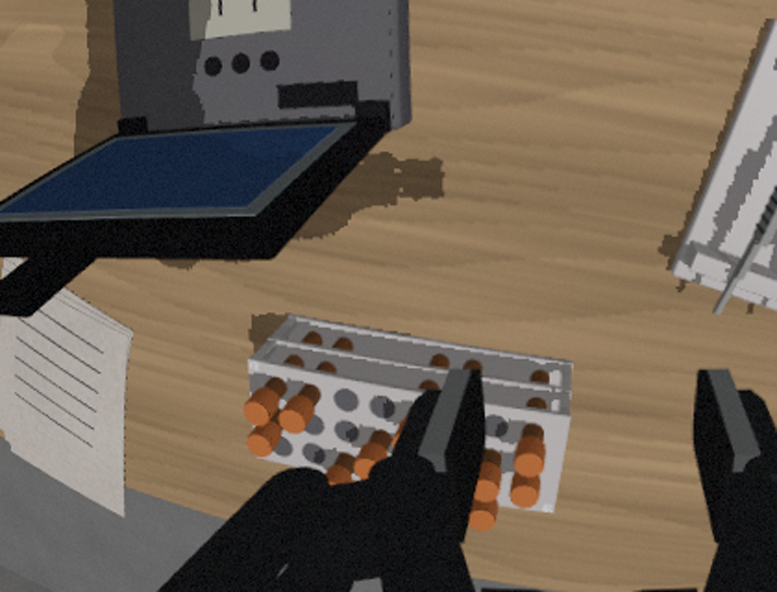

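The wrist view shows the lid's free back corner at (275,257), the tab end corner at (28,316), plate corners at (290,27) and (190,40), and the base's rear corner near (410,122). I'll refit with these.

```bash
python3 - <<'E'
from h import *
import pickle
c=pickle.load(open("w4.pkl","rb"))
T3=lambda a,b:("top",np.array([a/5+345,b/5+180])-.4)
W=lambda a,b:("w",np.array([a/1.85,b/1.85+100])-.23)
P=lambda cn,X:fish(c,X) if cn=="w" else proj(cn,X)
S3=lambda a,b:("scene",np.array([a/4+190,b/4+200])-.38)
L=[(S3(515,155),158,95,6),(T3(80,90),158,95,6),(T3(455,37),158,-95,6),(T3(258,33),204,10,6),(T3(298,28),204,-10,6),
(W(275,257),158,95,6),(W(28,316),204,10,6)]
B=[(T3(107,485),-85,100,0),(T3(463,428),-85,-100,0),(S3(198,557),85,-100,0),(W(410,122),85,100,0)]
G=[(T3(192,268),37.5,35),(T3(325,250),37.5,-35),(T3(212,410),-37.5,35),(T3(342,388),-37.5,-35),(T3(240,288),25,12),(T3(252,375),-25,12),(T3(285,283),25,-12),(T3(295,372),-25,-12),(W(290,27),37.5,35),(W(190,40),37.5,-35)]
def f(p):
    r=[P(c_,world(p,lid(p[3],u/1e3,y/1e3,w/1e3)))-q for (c_,q),u,y,w in L]
    r+=[P(c_,world(p,np.array([x,y,z])/1e3))-q for (c_,q),x,y,z in B]
    r+=[P(c_,world(p,np.array([x+p[4]*1e3,y+p[5]*1e3,32])/1e3))-q for (c_,q),x,y in G]
    return np.concatenate(r)
v=least_squares(f,[.5,-.1,.1,1.7,0,0],loss='soft_l1'); print(v.x.round(4),np.degrees(v.x[3])); print(f(v.x).round(1).reshape(-1,2).tolist())
print("gauge",world(v.x,[v.x[4],v.x[5],.032]).round(4))
E
```

```text
[ 5.2620e-01 -1.5480e-01  1.8610e-01  1.6891e+00 -1.4200e-02  7.0000e-04] 96.77794921297466
[[1.3, 0.6], [0.1, 0.4], [0.9, -0.7], [0.3, 0.8], [0.5, 0.5], [-0.3, 0.5], [0.0, -0.2], [0.0, 1.4], [0.1, 1.5], [0.2, 2.2], [2.5, -0.0], [0.6, 1.3], [-0.7, 0.9], [1.2, 0.0], [0.6, 0.4], [0.1, 0.5], [0.8, 1.2], [-0.3, 0.1], [0.8, 0.4], [0.6, 1.5], [0.5, 1.0]]
gauge [ 0.5122 -0.1567  0.032 ]
```

```bash
python3 - <<'E'
from h import *
v=[.5262,-.1548,.184]
g=world(v,lid(1.689,.188,0,0)); print(g)
to([g+[0,0,.05],g+[0,0,-.017]],.184)
E
```

```text
[ 0.62664591 -0.13610651  0.22668815]
travel [0.31, -5.06, -0.24]
travel [0.31, -5.06, 1.44]
turn 0.002
6.7667 [0.6015 0.0651 0.2674] [ 0.3 -0.7 -0. ] 49.9 yaw 0.186
```

```bash
python3 -m crank '{"travel":[[0.1,-1,-0.24],[0.2,-2,-0.24],[0.3,-3,-0.24],[0.3,-4,-0.24],[0.3,-5,-0.24]],"turn":[0,0,0,0,0]}'
python3 -m crank '{"travel":[[0,0,0],[0,0,0]],"turn":[0,0]}'
python3 - <<'E'
from h import *
to([[.6266,-.1361,.2097]],.184)
E
```

```text
clock: 7.18
tcp_pos: [0.6262, -0.1401, 0.2768]
orientation: [0.0, -0.09, 0.996, -0.0]
wrist_force: [0.7, 0.4, 1.2]
finger_gap: 0.0501
clock: 7.35
tcp_pos: [0.6262, -0.141, 0.2756]
orientation: [-0.0, -0.087, 0.996, 0.0]
wrist_force: [-0.5, 0.0, 0.2]
finger_gap: 0.0493
travel [-0.03, 0.12, 1.65]
turn -0.009
7.35 [ 0.6262 -0.141   0.2756] [-0.5  0.   0.2] 49.3 yaw 0.175
```

```bash
python3 -m crank '{"travel":[[0,0.1,0.4],[0,0.1,0.8],[0,0.1,1.2],[0,0.1,1.6],[0,0.1,1.6]],"turn":[0,0,0,0,0]}'
python3 -m crank '{"travel":[[0,0,0],[0,0,0],[0,0,0],[0,0,0],[0,0,0]],"turn":[0,0,0,0,0]}' 10 40
python3 -m crank '{"travel":[[-0.09,0,0.01],[-0.18,0,0.03],[-0.26,0,0.04],[-0.26,0,0.04],[-0.26,0,0.04]],"turn":[0,0,0,0,0]}'
python3 -m crank '{"travel":[[0,0,0],[0,0,0],[0,0,0],[0,0,0]],"turn":[0,0,0,0]}' 50
python3 -m crank '{"travel":[[0,0,-0.4],[0,0,-0.9],[0,0,-1.5],[0,0,-1.6]],"turn":[0,0,0,0]}'
python3 -m crank '{"travel":[[0,1,0],[0,2,0],[0,3,0],[0,4,0],[0.3,5,0]],"turn":[0,0,0,0,0]}'
python3 - <<'E'
from h import *
from workcell import read_camera
import cv2,pickle
to([[.592,.194,.12]],-.13)
c=read_camera("wrist"); pickle.dump(c,open("w5.pkl","wb")); im=c["image"][:,:,::-1]
v=[.5262,-.1548,.1861]
for th in (1.69,1.745): print(th,[fish(c,world(v,lid(th,u/1e3,y/1e3,w/1e3))).round(1).tolist() for u,y,w in [(158,95,6),(204,10,6)]])
print([fish(c,world(v,np.array(p)/1e3)).round(1).tolist() for p in [(85,100,0),(23.3,35.7,32),(23.3,-34.3,32)]])
cv2.imwrite("pics/w5.png",cv2.resize(im[90:330,0:300],None,fx=2.5,fy=2.5,interpolation=cv2.INTER_CUBIC))
E
```

```text
clock: 7.77
tcp_pos: [0.6237, -0.1318, 0.2091]
orientation: [-0.003, -0.09, 0.996, 0.001]
wrist_force: [-0.3, -0.1, -1.4]
finger_gap: 0.0502
clock: 8.18
tcp_pos: [0.6267, -0.1377, 0.214]
orientation: [0.001, -0.088, 0.996, -0.004]
wrist_force: [0.9, -14.4, -4.1]
finger_gap: 0.0193
clock: 8.6
tcp_pos: [0.6365, -0.136, 0.2126]
orientation: [0.001, -0.088, 0.996, -0.004]
wrist_force: [0.3, -13.5, -3.2]
finger_gap: 0.019
clock: 8.93
tcp_pos: [0.6362, -0.131, 0.2118]
orientation: [0.001, -0.09, 0.996, -0.0]
wrist_force: [0.8, 0.3, -0.2]
finger_gap: 0.05
clock: 9.27
tcp_pos: [0.6372, -0.1312, 0.2796]
orientation: [0.003, -0.09, 0.996, -0.001]
wrist_force: [0.0, 0.7, 1.3]
finger_gap: 0.0498
clock: 9.68
tcp_pos: [0.5888, 0.0653, 0.2743]
orientation: [0.001, -0.09, 0.996, 0.0]
wrist_force: [-0.1, 0.5, 0.1]
finger_gap: 0.0501
travel [-0.65, 3.15, 3.86]
turn 0.31
9.6833 [0.5888 0.0653 0.2743] [-0.1  0.5  0.1] 50.1 yaw 0.18
1.69 [[155.3, 253.9], [26.8, 284.8]]
1.745 [[158.1, 264.6], [32.9, 298.2]]
[[226.2, 175.7], [160.3, 127.6], [106.9, 133.8]]
```

View pics/w5.png

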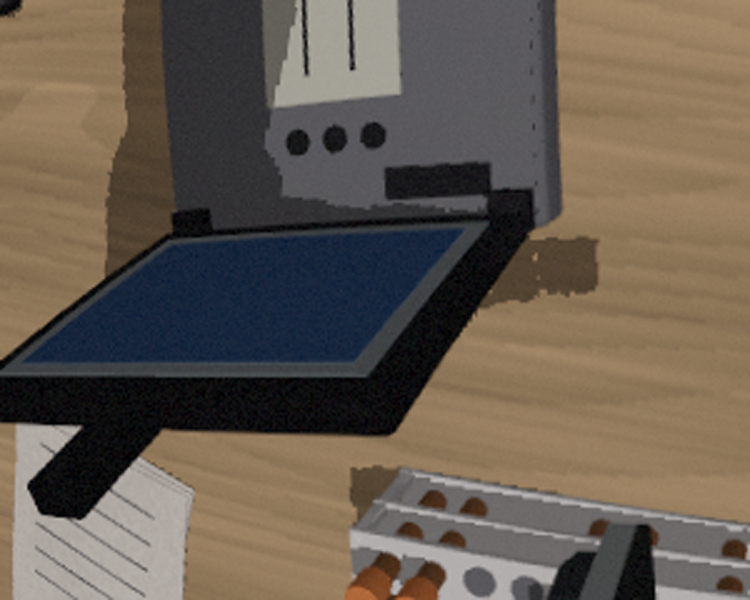

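The lid corner at (392,435) and tab end at (82,518) match the prediction for 1.745 to about 1 px, so the lid is at about 99.8°. Forceps next.

```bash
python3 -m crank '{"travel":[[-0.1,0.9,0.5],[-0.2,1.8,1],[-0.4,2.4,1.6],[-0.65,3.15,2.4],[-0.65,3.15,3.2]],"turn":[0.1,0.2,0.31,0.31,0.31]}' 70
python3 -m crank '{"travel":[[0,0,0],[0,0,0]],"turn":[0,0]}'
python3 - <<'E'
from h import *
from workcell import read_camera
import cv2,pickle
to([[.5924,.1943,.021]],-.131)
c=read_camera("wrist"); pickle.dump(c,open("w6.pkl","wb")); im=c["image"][:,:,::-1]
p=[.5081,.2054,-.1312]
print([fish(c,world(p,np.array(q)/1e3)).round(0).tolist() for q in [(-30,0,42),(60,17,53),(110,21,53),(60,-17,53),(110,-21,53),(162,25,40),(162,-25,40)]])
cv2.imwrite("pics/w6.png",im)
E
```

```text
clock: 10.15
tcp_pos: [0.5923, 0.1968, 0.1472]
orientation: [0.002, 0.063, 0.998, 0.002]
wrist_force: [0.4, -0.1, 0.6]
finger_gap: 0.0702
clock: 10.32
tcp_pos: [0.5892, 0.1918, 0.1451]
orientation: [-0.003, 0.064, 0.998, -0.001]
wrist_force: [0.5, -0.1, 0.9]
finger_gap: 0.07
travel [-0.09, 0.08, 3.1]
turn 0.002
10.3167 [0.5892 0.1918 0.1451] [ 0.5 -0.1  0.9] 70.0 yaw 3.013
[[321.0, 73.0], [347.0, 212.0], [351.0, 282.0], [295.0, 212.0], [291.0, 282.0], [352.0, 334.0], [289.0, 334.0]]
```

View pics/w6.png

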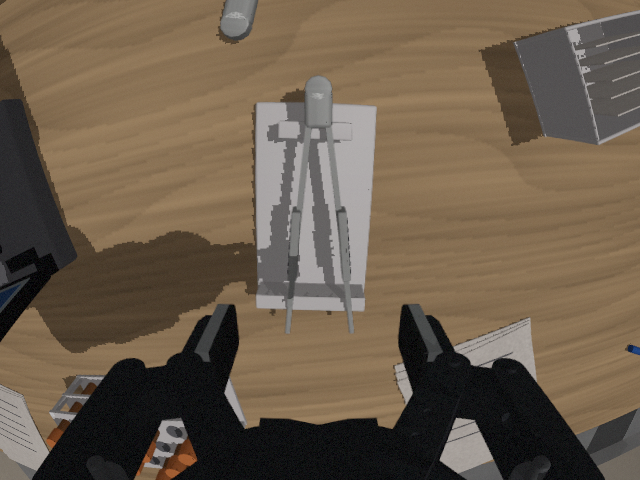

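The wrist view shows the forceps bend at (318,75) and tips at (289,333) and (352,333), within about 3 px of prediction. So I descend and squeeze.

```bash
python3 -m crank '{"travel":[[-0.1,0.1,0.7],[-0.1,0.1,1.4],[-0.1,0.1,2.1],[-0.1,0.1,2.6],[-0.1,0.1,3.0]],"turn":[0,0,0,0,0]}' 70
python3 -m crank '{"travel":[[0,0,0],[0,0,0],[0,0,0]],"turn":[0,0,0]}'
python3 - <<'E'
from h import *
to([[.5924,.1943,.021]],-.131)
E
```

```text
clock: 10.78
tcp_pos: [0.5975, 0.1941, 0.0282]
orientation: [0.001, 0.066, 0.998, 0.0]
wrist_force: [-0.3, -0.3, 0.8]
finger_gap: 0.07
clock: 11.03
tcp_pos: [0.5981, 0.1949, 0.0299]
orientation: [0.002, 0.065, 0.998, 0.001]
wrist_force: [1.0, 0.0, -0.2]
finger_gap: 0.0702
travel [0.14, -0.03, 0.22]
turn 0.0
11.0333 [0.5981 0.1949 0.0299] [ 1.   0.  -0.2] 70.2 yaw 3.011
```

```bash
python3 -m crank '{"travel":[[0.12,0,0.1],[0.12,0,0.2],[0.12,0,0.2]],"turn":[0,0,0]}'
python3 -m crank '{"travel":[[0,0,0],[0,0,0],[0,0,0],[0,0,0],[0,0,0]],"turn":[0,0,0,0,0]}' 26 40
python3 -m crank '{"travel":[[0,0,0],[0,0,0],[0,0,0]],"turn":[0,0,0]}'
python3 -m crank '{"travel":[[0,0,-0.2],[0,0,-0.6],[0,0,-1.2],[0,0,-1.8],[0,0,-2]],"turn":[0,0,0,0,0]}'
python3 -m crank '{"travel":[[0,0,0],[0,0,0],[0,0,0]],"turn":[0,0,0]}'
python3 - <<'E'
from h import *
from workcell import read_camera
import cv2,pickle
v=[.5262,-.1548,.1861]; g=np.array([.5122,-.1567,.032]); ex=np.array([np.cos(.186),np.sin(.186),0])
t=g-ex*.075; t[2]=.12; print(t)
to([t],.186)
c=read_camera("wrist"); pickle.dump(c,open("w7.pkl","wb")); im=c["image"][:,:,::-1]
cv2.imwrite("pics/w7.png",im[40:400,140:500])
E
```

```text
clock: 11.28
tcp_pos: [0.5907, 0.1959, 0.0192]
orientation: [0.0, 0.065, 0.998, 0.0]
wrist_force: [-0.2, 1.0, -0.1]
finger_gap: 0.0695
clock: 11.7
tcp_pos: [0.5922, 0.1964, 0.0202]
orientation: [0.001, 0.065, 0.998, 0.001]
wrist_force: [0.1, 0.8, 4.7]
finger_gap: 0.0262
clock: 11.95
tcp_pos: [0.5922, 0.1964, 0.0202]
orientation: [0.001, 0.065, 0.998, 0.001]
wrist_force: [-0.7, 1.1, 4.7]
finger_gap: 0.0263
clock: 12.37
tcp_pos: [0.5928, 0.1963, 0.1028]
orientation: [0.002, 0.065, 0.998, 0.001]
wrist_force: [0.4, 0.5, -0.2]
finger_gap: 0.0261
clock: 12.62
tcp_pos: [0.5899, 0.1956, 0.0974]
orientation: [-0.001, 0.065, 0.998, -0.0]
wrist_force: [-0.6, -0.1, -0.7]
finger_gap: 0.026
[ 0.43849361 -0.1705697   0.12      ]
travel [2.57, -9.57, -0.55]
turn -0.316
12.6167 [0.5899 0.1956 0.0974] [-0.6 -0.1 -0.7] 26.0 yaw 3.012
```

```bash
python3 -m crank '{"travel":[[0.7,-0.6,-0.5],[1.5,-1.2,-0.5],[2.2,-1.8,-0.5],[3.0,-2.4,-0.5],[3.6,-3.2,-0.5]],"turn":[0,0,0,0,0]}'
python3 -m crank '{"travel":[[0,-0.8,0],[-0.2,-1.6,0],[-0.3,-2.4,0],[-0.5,-3.2,0],[-0.6,-4,0]],"turn":[-0.06,-0.12,-0.18,-0.25,-0.316]}'
python3 -m crank '{"travel":[[0,0,0],[0,0,0]],"turn":[0,0]}'
python3 - <<'E'
from h import *
from workcell import read_camera
import pickle
T3=lambda a,b:("top",np.array([a/5+345,b/5+180])-.4)
c4=pickle.load(open("w4.pkl","rb"));c5=pickle.load(open("w5.pkl","rb"))
W4=lambda a,b:("4",np.array([a/1.85,b/1.85+100])-.23)
W5=lambda a,b:("5",np.array([a/2.5,b/2.5+90])-.3)
P=lambda n,X:fish(c4,X) if n=="4" else fish(c5,X) if n=="5" else proj(n,X)
G=[(T3(192,268),37.5,35),(T3(325,250),37.5,-35),(T3(212,410),-37.5,35),(T3(342,388),-37.5,-35),(T3(240,288),25,12),(T3(252,375),-25,12),(T3(285,283),25,-12),(T3(295,372),-25,-12)]
H=[(W4(290,27),37.5,35),(W4(190,40),37.5,-35),(W5(402,93),37.5,35),(W5(270,107),37.5,-35),(W5(306,75),25,-12),(W5(352,70),25,12)]
for n,A in (("top",G),("wrist",H),("both",G+H)):
    f=lambda p:np.concatenate([P(c,world(p,np.array([x,y,32])/1e3))-q for (c,q),x,y in A])
    r=least_squares(f,[.51,-.156,.186],loss='soft_l1'); print(n,r.x.round(4),np.abs(r.fun).max().round(1))
to([[.4385,-.1706,.12]],.186)
E
```

```text
clock: 13.08
tcp_pos: [0.4279, 0.0877, 0.1171]
orientation: [-0.002, 0.064, 0.998, 0.0]
wrist_force: [-0.3, -1.7, 0.9]
finger_gap: 0.0261
clock: 13.5
tcp_pos: [0.4341, -0.0755, 0.118]
orientation: [-0.0, -0.095, 0.996, 0.0]
wrist_force: [0.8, -0.2, -1.5]
finger_gap: 0.0263
clock: 13.67
tcp_pos: [0.4339, -0.0753, 0.1178]
orientation: [-0.001, -0.091, 0.996, 0.001]
wrist_force: [-0.4, -0.1, -0.9]
finger_gap: 0.0262
top [ 0.5138 -0.1557  0.156 ] 0.9
wrist [ 0.511  -0.1573  0.1863] 1.1
both [ 0.5114 -0.1566  0.1738] 1.4
travel [0.32, -2.36, -0.06]
turn -0.004
13.6667 [ 0.4339 -0.0753  0.1178] [-0.4 -0.1 -0.9] 26.2 yaw 0.182
```

```bash
python3 -m crank '{"travel":[[0.1,-0.8,0],[0.2,-1.6,0],[0.3,-2.36,0],[0.3,-2.36,0.5],[0.3,-2.36,1]],"turn":[0,0,0,0,0]}'
python3 -m crank '{"travel":[[0,0,0],[0,0,0],[0,0,0]],"turn":[0,0,0]}'
python3 - <<'E'
from h import *
from workcell import read_camera
import cv2,pickle
to([[.4385,-.1706,.045]],.184)
D={n:read_camera(n) for n in("scene","top","wrist")}; pickle.dump(D,open("w8.pkl","wb"))
g=[.512,-.1567,.032]
for n in ("scene","top"): print(n,proj(n,g))
w=D["wrist"]; print(fish(w,g), [fish(w,world([.512,-.1567,.182],np.array(q)/1e3)).round(1).tolist() for q in [(25,12,32),(25,-12,32),(-25,12,32),(-25,-12,32),(0,12,75),(0,-12,75)]])
E
```

```text
clock: 14.08
tcp_pos: [0.4415, -0.1699, 0.0787]
orientation: [0.001, -0.092, 0.996, -0.0]
wrist_force: [-0.2, 0.2, -0.9]
finger_gap: 0.0264
clock: 14.33
tcp_pos: [0.4403, -0.168, 0.0791]
orientation: [-0.0, -0.094, 0.996, 0.0]
wrist_force: [-0.4, -0.8, -0.7]
finger_gap: 0.026
travel [0.06, -0.06, 0.85]
turn 0.003
14.3333 [ 0.4403 -0.168   0.0791] [-0.4 -0.8 -0.7] 26.0 yaw 0.187
scene [252.79559089 281.37597106]
top [398.53929541 246.08996274]
[314.63924205 370.46102132] [[332.2, 397.9], [297.1, 397.7], [334.2, 339.2], [295.0, 339.0], [335.7, 418.0], [292.3, 417.7]]
```

```bash
python3 -m crank '{"travel":[[0.06,-0.06,0.3],[0.06,-0.06,0.6],[0.06,-0.06,0.9],[0.06,-0.06,1.02],[0.06,-0.06,1.02]],"turn":[0,0,0,0,0]}'
python3 -m crank '{"travel":[[0,0,0],[0,0,0],[0,0,0]],"turn":[0,0,0]}'
python3 - <<'E'
from h import *
from workcell import read_camera
import cv2,pickle
to([[.4385,-.1706,.038]],.184)
D={n:read_camera(n) for n in("scene","top","wrist")}; pickle.dump(D,open("w9.pkl","wb"))
z=lambda n,x,y,w,h,k:cv2.resize(D[n]["image"][y:y+h,x:x+w,::-1],(int(w*k),int(h*k)),interpolation=cv2.INTER_CUBIC)
o=np.zeros((600,800,3),np.uint8)
o[:300,:300]=z("top",368,205,60,60,5)
o[300:,:300]=z("scene",210,225,75,75,4)
o[:600,300:]=z("wrist",255,280,125,150,4)
cv2.imwrite("pics/f1.png",o)
E
```

```text
clock: 14.9
tcp_pos: [0.438, -0.1715, 0.0377]
orientation: [-0.0, -0.093, 0.996, 0.0]
wrist_force: [-0.6, 0.5, -0.9]
finger_gap: 0.0262
clock: 15.15
tcp_pos: [0.4391, -0.1723, 0.0389]
orientation: [0.001, -0.093, 0.996, -0.0]
wrist_force: [0.1, -1.0, -0.0]
finger_gap: 0.0265
travel [0.01, 0.04, 0.02]
turn 0.002
15.15 [ 0.4391 -0.1723  0.0389] [ 0.1 -1.  -0. ] 26.5 yaw 0.186
```

View pics/f1.png

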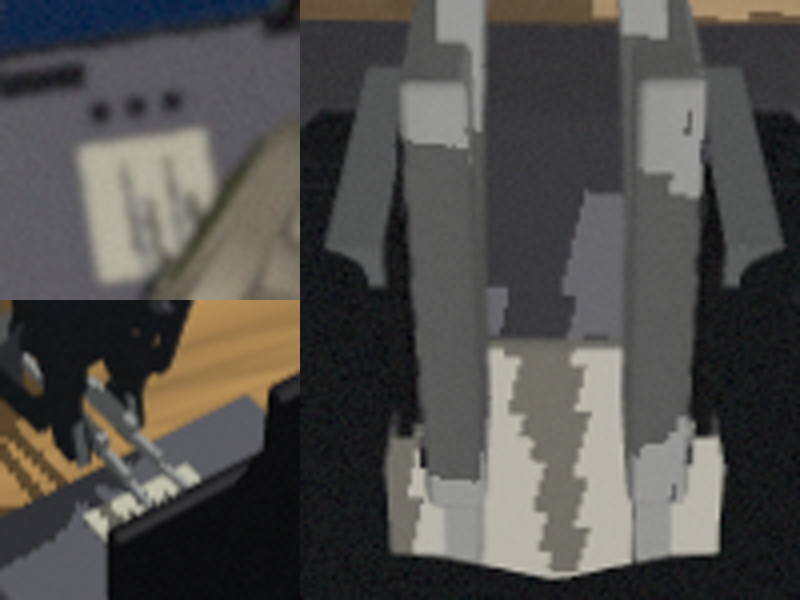

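The composite shows:
- Top panel: both lines running from (124,165) and (168,155) into the tips near (137,195) and (180,185), offset sideways about as parallax predicts.
- Wrist panel: the arms centred on about column 558, covering the lines.
- Scene panel: the tips over the plate.

I'll quantify this numerically with averaged top frames.

```bash
python3 - <<'E'
from h import *
from workcell import read_camera
im=np.mean([read_camera("top")["image"].astype(float).mean(2) for _ in range(10)],axis=0)
print("cols",list(range(388,412)))
for r in range(234,262): print(r,im[r,388:412].astype(int).tolist())
v=[.512,-.1567,.182]
for n,z in (("line",.032),("tip",.054)):
  for x in (25,15,5,0,-10,-25): print(n,x,[proj("top",world(v,[x/1e3,y,z])).round(1).tolist() for y in (.012,-.012)])
to([[.4385,-.1706,.038]],.184)
E
```

```text
cols [388, 389, 390, 391, 392, 393, 394, 395, 396, 397, 398, 399, 400, 401, 402, 403, 404, 405, 406, 407, 408, 409, 410, 411]
234 [154, 155, 157, 161, 165, 165, 167, 166, 168, 168, 169, 168, 170, 169, 169, 169, 170, 169, 169, 169, 157, 131, 104, 92]
235 [167, 167, 168, 169, 170, 169, 170, 171, 171, 170, 170, 169, 165, 164, 167, 169, 169, 170, 169, 169, 159, 134, 107, 93]
236 [170, 170, 171, 169, 166, 168, 169, 170, 170, 171, 170, 166, 157, 152, 157, 167, 169, 169, 170, 168, 160, 138, 111, 95]
237 [171, 170, 170, 165, 159, 161, 168, 170, 170, 170, 170, 164, 151, 141, 151, 165, 169, 170, 170, 169, 163, 145, 118, 99]
238 [171, 171, 169, 161, 149, 153, 166, 170, 170, 170, 170, 166, 154, 139, 149, 164, 171, 171, 170, 170, 166, 153, 126, 102]
239 [171, 171, 169, 159, 143, 147, 162, 169, 171, 170, 171, 168, 157, 141, 146, 162, 169, 170, 170, 170, 168, 157, 131, 105]
240 [170, 170, 169, 159, 141, 141, 157, 168, 170, 170, 171, 169, 159, 141, 140, 157, 167, 170, 169, 171, 169, 160, 135, 107]
241 [171, 170, 170, 161, 141, 135, 151, 165, 170, 170, 171, 169, 158, 138, 131, 148, 163, 169, 170, 170
[... 2324 characters left out ...]

261 [122, 130, 130, 126, 120, 116, 112, 108, 95, 78, 64, 70, 81, 81, 79, 89, 99, 98, 98, 108, 125, 134, 135, 134]
line 25 [[392.7, 237.7], [401.4, 236.4]]
line 15 [[393.3, 241.3], [402.0, 240.0]]
line 5 [[393.9, 244.9], [402.6, 243.6]]
line 0 [[394.2, 246.8], [402.9, 245.4]]
line -10 [[394.8, 250.4], [403.5, 249.0]]
line -25 [[395.7, 255.8], [404.4, 254.5]]
tip 25 [[393.6, 236.8], [402.4, 235.5]]
tip 15 [[394.2, 240.5], [403.0, 239.1]]
tip 5 [[394.8, 244.1], [403.6, 242.8]]
tip 0 [[395.1, 246.0], [403.9, 244.6]]
tip -10 [[395.7, 249.6], [404.5, 248.3]]
tip -25 [[396.7, 255.1], [405.5, 253.8]]
travel [-0.01, 0.03, 0.0]
turn 0.002
15.8 [ 0.4384 -0.1719  0.0381] [ 0.  -0.2 -0.5] 26.3 yaw 0.186
```

Both tips sit about 0.5 px (1.2 mm) to −y of the lines, which agrees with the TCP reading of −0.172 against −0.1706. I'll nudge +y and check the tip height in the scene view.

```bash
python3 -m crank '{"travel":[[0,0.02,0],[0,0.035,0],[0,0.035,0],[0,0.035,0],[0,0.035,0]],"turn":[0,0,0,0,0]}'
python3 -m crank '{"travel":[[0,0,0],[0,0,0],[0,0,0],[0,0,0],[0,0,0]],"turn":[0,0,0,0,0]}'
python3 - <<'E'
from h import *
from workcell import read_camera
im=np.mean([read_camera("top")["image"].astype(float).mean(2) for _ in range(8)],axis=0)
for r in (238,241,243,245,246,247,248,250,252,253): print(r,im[r,390:408].astype(int).tolist())
sc=np.mean([read_camera("scene")["image"].astype(float).mean(2) for _ in range(3)],axis=0)
print("scene cols 244..263")
for r in range(262,280): print(r,sc[r,244:264].astype(int).tolist())
for z in (.034,.044,.054,.064): print(z,[proj("scene",world([.5125,-.156,.182],[.006,y,z])).round(1).tolist() for y in (.012,-.012)])
to([[.4385,-.1706,.038]],.184)
E
```

```text
clock: 16.22
tcp_pos: [0.4382, -0.1705, 0.0381]
orientation: [0.0, -0.093, 0.996, 0.0]
wrist_force: [-0.8, 0.5, -0.6]
finger_gap: 0.026
clock: 16.63
tcp_pos: [0.4382, -0.1706, 0.0381]
orientation: [0.0, -0.093, 0.996, 0.0]
wrist_force: [0.3, -0.3, -1.6]
finger_gap: 0.0261
238 [169, 160, 149, 154, 165, 170, 171, 170, 169, 166, 154, 140, 149, 164, 169, 171, 170, 169]
241 [170, 160, 142, 136, 153, 165, 170, 171, 169, 169, 159, 139, 133, 151, 165, 169, 170, 170]
243 [169, 166, 154, 140, 148, 162, 165, 167, 169, 169, 163, 152, 146, 149, 154, 154, 158, 165]
245 [170, 169, 162, 152, 149, 150, 145, 149, 162, 169, 169, 163, 156, 152, 147, 137, 137, 149]
246 [170, 169, 165, 155, 150, 148, 136, 137, 154, 166, 169, 164, 153, 147, 142, 127, 122, 132]
247 [171, 171, 165, 155, 149, 144, 134, 130, 149, 165, 168, 164, 152, 142, 131, 115, 109, 113]
248 [171, 171, 167, 158, 153, 146, 139, 132, 144, 160, 167, 164, 151, 140, 127, 110, 97, 90]
250 [172, 172, 170, 164, 154, 151, 150, 133, 128, 149, 162, 164, 156, 149, 134, 109, 82, 62]
252 [172, 171, 170, 163, 150, 146, 139, 122, 112, 129, 152, 164, 161, 1
[... 1339 characters left out ...]
, 16]
275 [179, 137, 91, 128, 106, 86, 77, 75, 31, 36, 40, 47, 54, 53, 49, 36, 26, 17, 14, 12]
276 [182, 178, 138, 81, 62, 54, 30, 36, 41, 46, 53, 52, 51, 41, 27, 18, 14, 13, 13, 13]
277 [179, 150, 133, 56, 29, 34, 39, 45, 50, 53, 50, 42, 27, 17, 14, 14, 12, 13, 12, 12]
278 [134, 74, 29, 34, 40, 44, 49, 52, 47, 42, 28, 18, 14, 13, 13, 14, 13, 11, 11, 13]
279 [28, 33, 38, 43, 49, 52, 48, 43, 29, 19, 14, 13, 13, 14, 12, 13, 13, 13, 13, 13]
0.034 [[259.0, 280.0], [250.0, 284.8]]
0.044 [[258.7, 277.0], [249.7, 281.8]]
0.054 [[258.4, 274.0], [249.3, 278.7]]
0.064 [[258.1, 270.9], [249.0, 275.6]]
travel [-0.01, -0.0, 0.0]
turn 0.002
17.1833 [ 0.4382 -0.1706  0.0381] [ 0.5  0.5 -0.2] 26.1 yaw 0.186
```

```bash
python3 -c "
from workcell import *
print(hand_in()); s=get_state(); print(s['clock'],s['tcp_pos'],s['finger_gap'])"
```

```text
the job is handed in; nothing more can be done
None
the job is handed in; nothing more can be done
```

The job is handed in at about 17 s of the 64 s. The lid stands at about 100°, and the arm holds the forceps squeezed over the two gauge lines.

- **Lid:** The first raise left it at about 96.8°, so I regripped the tab, moved it about 3° further and let go. The last wrist picture, taken after release, put it at about 99.8°, give or take roughly 0.7°. I did not re-measure the angle after picking up the forceps, and the arm did not go near the lid again.
- **Forceps:** They are lifted off the white rest and held at an opening of 26.1 mm, level because the tool stayed pointing down.
- **Tips over the lines:** Averaged top-camera frames first showed both tips about 1.2 mm to one side. After a small correction each tip lines up with its line to well under 1 mm.
- **Height:** The tips should be about 21 mm above the plate. That comes from the arm's position and agrees roughly with the scene view, but the lid hides the very tips there.
- **Disagreement:** The cameras differ by about 1.5 mm on where the plate's centre is. I corrected from the tips and lines seen together in the top view.
- **Bystanders:** The arm stayed clear of the rack, basket and mouse, though I made no final measurement of them.

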